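# Fit the heating block to a dry bath and shut its cover

### The job

Of the two aluminium heating blocks on the bench, pick the one whose outline matches the chamber of the dry bath and lower it into the chamber, without dropping it, until it sits fully down on the chamber floor. Then close the bath's cover fully over it. Leave the other block, the tube rack, the bottle and the tip box where they stand.

Things in the scene. Friction and masses are not known exactly. Their poses are not given: they have to be found in the camera images.
- bath: dry bath, a grey bench instrument fixed in place: 270 mm deep (x), 180 mm wide (y), a sloping keypad on its front 100 mm (-x side), behind it a flat top 90 mm above the bench with one rectangular chamber. Origin at the centre of its underside; x runs from the keypad to the back, y to the left, z up; at zero yaw x points away from the robot
- chamber (a point): centre of the floor of the bath's chamber, 42 mm behind the bath's centre and 64 mm above the bench; same axes as the bath. The chamber has aluminium walls and is open at the top: 99 mm long (x), 65 mm wide (y), 26 mm deep below the flat top, with a 4 mm bevel at 45 degrees around its rim. The flat top reaches 57 mm beyond it to each side, 27 mm to the front, 43 mm to the back
- cover (a joint): angle of the bath's cover: 0 is shut on the flat top; grows as it opens upward and back (0 to 1.9 rad; starts standing open). Stiff hinge: it stays where it is left and takes about 3 N at the front edge to move. A smoked clear cap, 145 mm from hinge to front, 112 mm wide, 42 mm high outside, 4 mm walls, flat outer face, 0.22 kg; shut, it leaves 8 mm over the fitted block
- cover_hinge (a point): middle of the cover's hinge axis, along its lower back edge: 1 mm above the bath's flat top, 73 mm behind the chamber's centre; the axis runs along the bath's y
- cover_tab (a point): middle of the outer face of the grey finger tab at the cover's front edge, turning with the cover: 155 mm from the hinge along the cover, 42 mm out from its open side. The tab is 56 mm wide, 6 mm thick, stands 22 mm out from the front wall, its outer face flush with the cover's flat outer face. Shut: level, 43 mm above the flat top, outer face up. Open: it points up, outer face to the back
- block: the larger aluminium heating block, standing on the bench: 96 mm long (x), 62 mm wide (y), 56 mm high, with 24 round tube wells in its top (6 by 4); about 0.6 kg. Its lowest 4 mm are relieved by 2 mm all round. Origin at the centre of its underside, z up; either way round is right. Seated, it stands 30 mm proud of the bath's flat top
- spare_block: the smaller aluminium heating block, for another bath: 78 mm long (x), 52 mm wide (y), 56 mm high, with 6 wide wells (3 by 2); stands loose on the bench. Origin at the centre of its underside
- tube_rack: white rack of capped tubes, 60 mm (x) by 140 mm (y), 54 mm high, loose on the bench. Origin at the centre of its underside
- bottle: glass bottle with blue cap, 68 mm diameter, 150 mm high, loose on the bench. Origin at the centre of its underside
- tip_box: grey pipette tip box with clear lid, 88 mm (x) by 125 mm (y), 69 mm high, loose on the bench. Origin at the centre of its underside
There are look-alikes about, which are no part of the job. What is shaped like the block but green is not meant.

How it is judged:
On the way, in this order (a step that is already met when the one before it is completed fails the run):
1. the larger block sits fully down in the chamber (horizontal distance between block and chamber below 0.005 m and z of block in the frame of chamber below 0.003 m and angle between the x axis of block and the x axis of chamber, either way round below 0.08 rad and angle between block's own z axis and vertical below 0.04 rad), for 0.2 s.
2. the cover is shut over it (value of joint cover below 0.05 rad), for 0.2 s.
At the end, for the whole second after the job is handed in: the larger block rests in the chamber: its underside within 3 mm of the chamber floor, its centre within 5 mm of the chamber's, level and lined up with the chamber (either way round); the cover is shut to within 0.05 rad; the other block, rack, bottle and tip box are where they stood (all of step 1 and z of block in the frame of chamber above -0.003 m and linear speed of block below 0.02 m/s and value of joint cover below 0.05 rad); the robot touches nothing.
It fails at once if the block is dropped into the chamber instead of being lowered (faster than 0.35 m/s while over or in the chamber and less than 50 mm above its floor) (horizontal distance between block and chamber below 0.03 m and z of block in the frame of chamber below 0.05 m and linear speed of block above 0.35 m/s).
It fails at once if the smaller block is shifted by more than 20 mm (distance of spare_block from where it was at the start of the episode above 0.02 m).
It fails at once if the tube rack is shifted by more than 20 mm (distance of tube_rack from where it was at the start of the episode above 0.02 m).
It fails at once if the bottle is shifted by more than 20 mm or tipped (distance of bottle from where it was at the start of the episode above 0.02 m or angle between bottle's own z axis and vertical above 0.3 rad).
It fails at once if the tip box is shifted by more than 20 mm (distance of tip_box from where it was at the start of the episode above 0.02 m).
It also fails if it takes over 64 s, if anything falls off the work surface, if the arm or the gripper's body presses on something with over 40 N, if the wrist force passes 120 N, or if a joint passes its speed limit or range.

### The arm

A 7-joint arm with a two-finger parallel gripper is mounted at the origin on the work surface. World frame = base frame: x ahead of the robot, y to its left, z up, the work surface at z = 0. Lengths are in m, angles in rad, forces in N, time in s.
With the tool pointing down it reaches from about 0.4 to 0.85 m from the base axis. Payload 4.5 kg.
Tool frame: the origin (TCP) lies at the very end of the fingers, on their centre line; the grasp point (between the pads) lies 19 mm behind it; z points along the fingers, y is the line along which they close (so a half turn about z gives the same grasp; the last joint's range is limited). The gripper opens to 88 mm and grips with 3 to 60 N. Pads are 18 mm wide; open, the fingers measure 123 mm over their backs; the gripper's body (75 mm by 187 mm) begins 45 mm behind the grasp point.
Start: joints at [1.164, 0.689, -0.195, 1.565, 0.157, 0.902, -0.215], TCP at [0.267, -0.565, 0.239] pointing down, gripper open.
Joint ranges: [-3.01, 3.01], [-0.46, 2.08], [-1.47, 1.51], [0.13, 2.56], [-1, 4.14], [0.04, 2.09], [-2.66, 2.66]. Speed limits (rad/s): [2.57, 2.57, 3.14, 3.14, 3.14, 3.14, 3.14].

### API

Orientations are given as a unit quaternion [x, y, z, w].
In Python, from plant import r gives the robot as it stands. The module is installed in compiled form; this text tells all that it offers.
- The arm moves only by the tool step_arm, never from a script. Its argument "increments" is a list of rows, each a list of 2 entries, a list of its own where there are three numbers: the shift along the world's x, y, z in cm, then the turn, a rotation vector about the world's x, y, z in degrees. A call has exactly 10 rows; each row shifts and turns the commanded pose from where the row before left it; what a row does not reach is not made up. A row lasts 1/10 s, in which the tool goes at most 50 mm and 8.59 degrees, less where a joint would pass 70% of its speed; a pose out of reach is approached as far as the arm can. A call is refused whole if a number of a shift passes 5 or a number of a turn 8.59, either way. A call with a gripper value outside its range is refused whole. "fingers" is the opening, from 0 (shut) to 1 (fully open), set as the call begins (left out, the last holds). The fingers move at their own pace and stop on an object; "grip_force" is the grip in N (left out, the last holds). Time passes only in rows, so rows that do not move let the fingers close, or fill a call up. It gives the time, the measured TCP pose, the force, the opening and the grip force at its end, in the units of the state.
- r.get_state(): the state, without advancing time (a new reading comes with each control period).
- r.snapshot(name): name is "side" or "top"; returns (picture, depth): 480x640x3 uint8, red, green, blue; 480x640 float32, m along the optical axis (not along the pixel's ray), 0 where there is no reading.
- r.calibration(name): a dict with "fov_y" (degrees; the focal length in pixels is half the picture's height over the tangent of half this angle, whatever the lens; pixels are square), "cx", "cy" (the principal point, pixels), "R" (3x3) and "t" (3): a world point X has camera coordinates R X + t. Camera axes: x right, y down, z forward; pixel columns grow to the right and rows downward; lengths in m; the calibration is good to about 2 mm. A picture is of the moment at which its call begins. calibration takes no time and is no camera call.
- r.finish_job(): hands the job in; it is judged then, once.
The state is a dict: "clock": time; "q": joint angles; "qd": joint speeds; "joint_torque": joint torques, N m; "tool_pos": TCP position; "eef_rot": TCP orientation; "contact_force": force on the tool from outside, world axes, zero at the start; "moment": the same for the moment, N m; "opening": opening from 0.0 (shut) to 1.0 (fully open); "finger_force": force on a finger pad.
Only numpy, scipy, OpenCV 4.12 (cv2) and the standard library are available. Lean on these libraries where they do the work, as an engineer would, in place of code of your own. Each camera call takes 0.05 s, during which the arm holds its last target. There are 200 camera calls.

## Working session

There is one attempt and no reset: what is moved stays moved. The work goes in short steps, Python scripts to look and compute and a tool call to move; the robot and the scene stay as the last step left them, time stands still between calls to the robot, and variables do not carry over. Pictures are saved under pics/ and viewed, at most 10 in all, crops included, and the job is handed in when it is done.

Besides the shell and the picture viewer there is one more tool, called after "Request:" as a command line: name --argument value ..., lists and objects as JSON in quotes. step_arm: Moves the arm, as the interface text tells. Its arguments: {"type":"object","properties":{"increments":{"type":"array","items":{"type":"array"}},"fingers":{"type":"number"},"grip_force":{"type":"number"}},"required":["increments"]}

```bash
mkdir -p pics; cat > h.py <<'E'
from plant import r
import numpy as np, cv2
def snap(n,f):
    p,d=r.snapshot(n); cv2.imwrite(f'pics/{f}.png',p[:,:,::-1]); np.savez(f'pics/{f}.npz',p=p,d=d); return p,d
def world(n,d):
    c=r.calibration(n); f=240/np.tan(np.radians(c['fov_y'])/2)
    v,u=np.mgrid[:480,:640]; X=np.stack([(u-c['cx'])/f*d,(v-c['cy'])/f*d,d],-1)
    W=(X-np.array(c['t']))@np.array(c['R']); W[d==0]=np.nan; return W
E
python3 - <<'E'
from h import *
for n in('top','side'):
    snap(n,n+'0'); c=r.calibration(n); print(n,c)
s=r.get_state(); print(s)
E
```

```text
top {'fov_y': 43.31635848291106, 'cx': 324.21018376478463, 'cy': 240.6572712967257, 'R': array([[-0.02740763, -0.99958632,  0.00871869],
       [-0.99642506,  0.02662162, -0.08017721],
       [ 0.07991194, -0.01088499, -0.99674249]]), 't': array([-0.01080034,  0.52753421,  1.60526589])}
side {'fov_y': 48.945530267542985, 'cx': 313.51548644594766, 'cy': 235.63275114822042, 'R': array([[-0.98678642, -0.16202186,  0.00121277],
       [-0.09165665,  0.55202688, -0.82877342],
       [ 0.13360993, -0.81793352, -0.55958301]]), 't': array([0.51852731, 0.16029244, 1.4182565 ])}
{'clock': 0.1, 'q': array([ 1.16377439,  0.68983812, -0.19454179,  1.56622934,  0.15732337,
        0.90252894, -0.21510129]), 'qd': array([-0.00025017, -0.00147157, -0.00011133, -0.00094237,  0.00126408,
       -0.00200069, -0.00021829]), 'joint_torque': array([-3.26470567e-03, -5.28496313e+01, -1.27151784e+00, -1.53836024e+01,
       -5.25934284e-02,  1.99986425e-03,  2.41084302e-05]), 'tool_pos': array([ 0.26639961, -0.5647562 ,  0.23803234]), 'eef_rot': array([ 9.75795891e-01,  2.18681804e-01, -2.39844139e-04, -7.67964063e-04]), 'contact_force': array([-0.03958782,  0.78728206, -0.36480486]), 'moment': array([ 0.03601891, -0.04250599, -0.01198056]), 'finger_force': 0.0, 'opening': 0.9977825356998605}
```

View pics/top0.png

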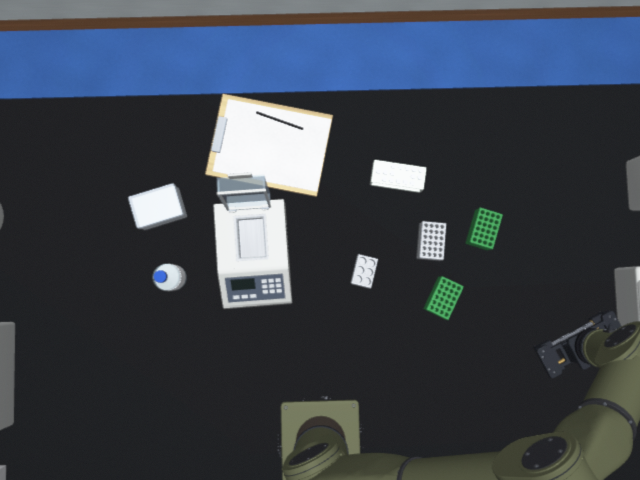

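View pics/side0.png

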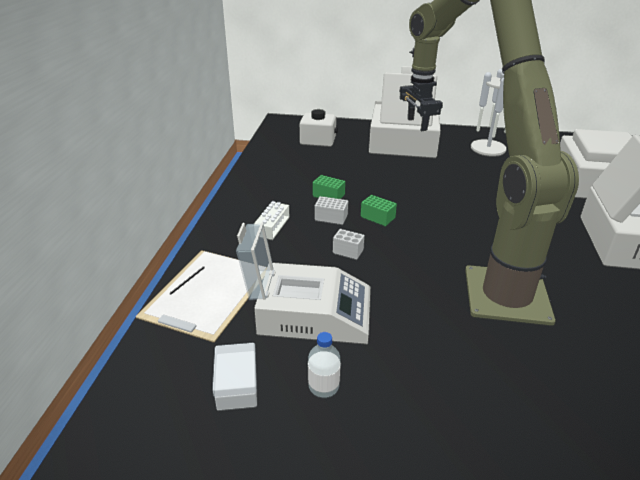

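The top view shows the 24-well block at (432,240), the spare at (365,271), green decoys at (485,228) and (444,298), and the chamber at (252,238) with the cover standing open behind it. I'll measure from depth in both views.

```bash
python3 - <<'E'
from h import *
from scipy.spatial import cKDTree
for n,blk,ch in(('top',(400,210,460,275),(205,170,300,310)),('side',(308,190,354,228),(235,215,380,350))):
    z=np.load(f'pics/{n}0.npz'); W=world(n,z['d'])
    def sub(b): return W[b[1]:b[3],b[0]:b[2]].reshape(-1,3)
    B=sub(blk); B=B[np.isfinite(B).all(1)]
    t=B[(B[:,2]>.03)]; zt=np.median(t[t[:,2]>.05][:,2]); print(n,'blk top z',zt,len(t), 'table',np.nanmedian(B[B[:,2]<.02][:,2]) if (B[:,2]<.02).any() else None)
    p=t[abs(t[:,2]-zt)<.006][:,:2].astype(np.float32)
    print(' rect mm',[np.round(x,4) for x in cv2.minAreaRect(p)])
    C=sub(ch); C=C[np.isfinite(C).all(1)]
    top=C[abs(C[:,2]-.09)<.006]; print(' flat z',np.median(top[:,2]),[np.round(x,4) for x in cv2.minAreaRect(top[:,:2].astype(np.float32))])
    f=C[(abs(C[:,2]-.064)<.005)&(C[:,0]>np.median(top[:,0])-.06)]; print(' floor',len(f),np.median(f[:,2]),[np.round(x,4) for x in cv2.minAreaRect(f[:,:2].astype(np.float32))])
    cv=C[C[:,2]>.11]; print(' cover range',cv.min(0),cv.max(0))
z=np.load('pics/top0.npz')['p']
a=cv2.resize(z[215:275,395:465,::-1],None,fx=5,fy=5,interpolation=2); b=cv2.resize(z[165:285,205:300,::-1],None,fx=4,fy=4,interpolation=2)
o=np.zeros((480,740,3),np.uint8); o[:300,:350]=a; o[:480,355:735]=b; cv2.imwrite('pics/crop.png',o)
E
```

```text
top blk top z 0.056129288863756115 790 table 0.0002452512679870893
 rect mm [array([ 0.5189, -0.3108]), array([0.0643, 0.0968]), np.float64(83.0473)]
 flat z 0.08987187900467496 [array([0.5354, 0.1646]), array([0.2282, 0.181 ]), np.float64(2.6979)]
 floor 760 0.06405905730877727 [array([0.5507, 0.1367]), array([0.1507, 0.1235]), np.float64(2.6845)]
 cover range [0.60850924 0.11103823 0.11007198] [0.67421017 0.22744106 0.25742443]
side blk top z 0.05635032890827994 615 table 0.002571320352504463
 rect mm [array([ 0.5114, -0.3395]), array([0.136 , 0.1008]), np.float64(76.5582)]
 flat z 0.09087931957319009 [array([0.539 , 0.1645]), array([0.2265, 0.1904]), np.float64(2.8787)]
 floor 660 0.06528317088396865 [array([0.5605, 0.0751]), array([0.2295, 0.5706]), np.float64(6.4196)]
 cover range [0.41999073 0.10889415 0.11001407] [0.67469723 0.40142832 0.25455605]
```

View pics/crop.png

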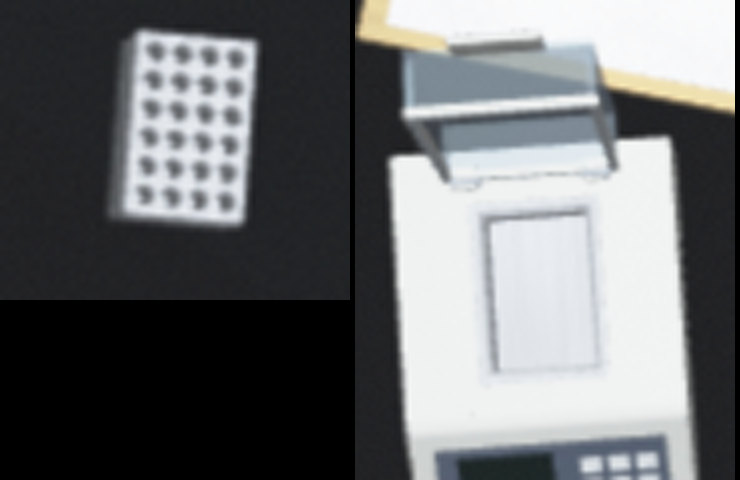

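The crop shows the block yawed about -6° and the chamber rim at roughly (485-600, 210-375) with the bath yawed about +2.7°. Next I'll refine the chamber pose and the cover profile.

```bash
python3 - <<'E'
from h import *
for n,seed in (('top',(252,240)),('side',(298,291))):
    z=np.load(f'pics/{n}0.npz'); W=world(n,z['d']); Z=W[...,2]
    m=((abs(Z-.0645)<.006)).astype(np.uint8); k,l=cv2.connectedComponents(m,connectivity=4); s=l[seed[1],seed[0]]
    P=W[(l==s)&(m>0)]; print(n,s,Z[seed[1],seed[0]],len(P),np.median(P[:,2]),[np.round(x,4) for x in cv2.minAreaRect(P[:,:2].astype(np.float32))],P[:,:2].mean(0))
    b={'top':(205,165,300,230),'side':(235,215,275,310)}[n]
    C=W[b[1]:b[3],b[0]:b[2]].reshape(-1,3); C=C[(C[:,2]>.1)&(abs(C[:,1]-.165)<.07)&(C[:,0]>.55)]
    for a in np.arange(.1,.27,.02):
        q=C[(C[:,2]>=a)&(C[:,2]<a+.02)]
        if len(q): print(round(a,2),len(q),q[:,0].min().round(3),q[:,0].max().round(3),q[:,1].min().round(3),q[:,1].max().round(3))
# back-project hand-picked rim corners (top view) on z=.064 / .09
def ray(n,u,v,zz):
    c=r.calibration(n); f=240/np.tan(np.radians(c['fov_y'])/2); R=np.array(c['R']);o=-R.T@c['t']; d=R.T@[(u-c['cx'])/f,(v-c['cy'])/f,1]
    return (o+d*(zz-o[2])/d[2]).round(4)
g=lambda x,y:(205+(x-355)/4-.4,165+y/4-.4)
for c in((481,208),(598,206),(605,375),(490,378)): print('rim',ray('top',*g(*c),.09))
h=lambda x,y:(395+x/5-.4,215+y/5-.4)
for c in((136,30),(257,40),(245,225),(124,215)): print('blk',ray('top',*h(*c),.056))
E
```

```text
top 0 0.07173067952470782 0 nan [array([0., 0.]), array([0., 0.]), np.float64(0.0)] [nan nan]
0.1 83 0.555 0.654 0.103 0.228
0.12 29 0.609 0.657 0.112 0.225
0.14 33 0.613 0.661 0.111 0.224
0.16 25 0.616 0.657 0.111 0.224
0.18 28 0.619 0.666 0.112 0.224
0.2 24 0.622 0.669 0.112 0.226
0.22 820 0.624 0.673 0.112 0.227
0.24 93 0.629 0.674 0.143 0.211
side 268 0.06500794534858965 433 0.06545366262796995 [array([0.5387, 0.1489]), array([0.0963, 0.0456]), np.float64(3.3789)] [0.53870546 0.14853957]
0.1 216 0.602 0.652 0.111 0.23
0.12 210 0.611 0.655 0.109 0.232
0.14 225 0.613 0.658 0.109 0.23
0.16 205 0.617 0.66 0.111 0.23
0.18 180 0.618 0.663 0.11 0.229
0.2 165 0.622 0.666 0.112 0.231
0.22 567 0.624 0.672 0.112 0.23
0.24 76 0.664 0.675 0.142 0.2
rim [0.5899 0.2014 0.09  ]
rim [0.5892 0.1259 0.09  ]
rim [0.4799 0.1236 0.09  ]
rim [0.4799 0.1974 0.09  ]
blk [ 0.5706 -0.2841  0.056 ]
blk [ 0.5635 -0.348   0.056 ]
blk [ 0.4659 -0.3374  0.056 ]
blk [ 0.4729 -0.2738  0.056 ]
  return _methods._mean(a, axis=axis, dtype=dtype,
  ret = ret.dtype.type(ret / rcount)
<stdin>:5: RuntimeWarning: Mean of empty slice.
  ret = um.true_divide(
```

Request:
step_arm --increments '[[[2.5,2.5,-0.4],[0,0,-3.15]],[[2.5,2.5,-0.4],[0,0,-3.15]],[[2.5,2.5,-0.4],[0,0,-3.15]],[[2.5,2.5,-0.4],[0,0,-3.15]],[[2.5,2.5,-0.4],[0,0,-3.15]],[[2.5,2.5,-0.4],[0,0,-3.15]],[[2.5,2.5,-0.4],[0,0,-3.15]],[[2.5,2.5,-0.4],[0,0,-3.15]],[[2.5,2.5,-0.4],[0,0,-3.15]],[[2.7,2.9,-0.4],[0,0,-3.15]]]' --fingers 1

```text
clock: 1.1
tool_pos: [0.519, -0.3107, 0.1982]
eef_rot: [0.998, -0.056, -0.0, 0.0]
contact_force: [0.9, -0.2, -0.5]
opening: 1.0
finger_force: 0.0
```

```bash
python3 - <<'E'
from h import *
from scipy.spatial.transform import Rotation as Ro
s=r.get_state(); R=Ro.from_quat(s['eef_rot']).as_matrix(); print(s['tool_pos'],np.degrees(np.arctan2(R[1,1],R[0,1])),R[:,2].round(4),s['q'].round(2))
p=np.load('pics/top0.npz')['p']
o=cv2.resize(p[205:270,225:280,::-1],None,fx=9,fy=9,interpolation=cv2.INTER_CUBIC).astype(float)
cv2.imwrite('pics/ch.png',np.clip((o-120)*255/135,0,255).astype(np.uint8))
E
```

```text
[ 0.51898357 -0.31071088  0.19822232] -96.43784401431049 [-1.e-03 -3.e-04 -1.e+00] [ 0.45  0.71  0.02  1.68 -0.02  0.76 -1.2 ]
```

View pics/ch.png

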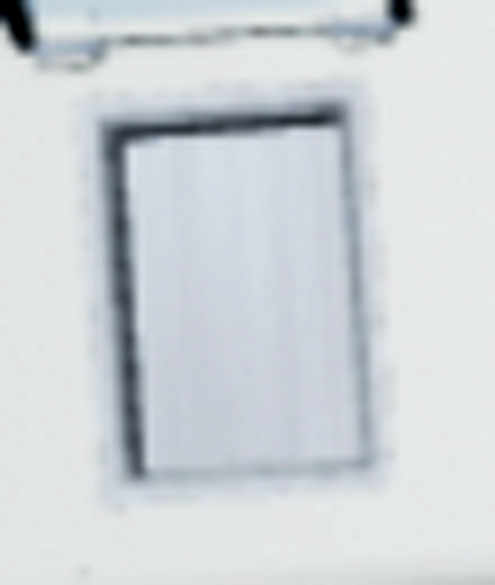

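The enlarged chamber shows inner rim corners at (101,122), (347,103), (372,465), (127,480), and outer bevel corners at (78,100), (366,88), (388,478), (100,500).

```bash
python3 - <<'E'
from h import *
def ray(n,u,v,zz):
    c=r.calibration(n); f=240/np.tan(np.radians(c['fov_y'])/2); R=np.array(c['R']);o=-R.T@c['t']; d=R.T@[(u-c['cx'])/f,(v-c['cy'])/f,1]
    return (o+d*(zz-o[2])/d[2])[:2]
for q,z in(([(78,100),(366,88),(388,478),(100,500)],.09),([(101,122),(347,103),(372,465),(127,480)],.086)):
    P=np.array([ray('top',225+x/9-.45,205+y/9-.45,z) for x,y in q]); print(P.mean(0),cv2.minAreaRect(P.astype(np.float32)))
E
```

```text
[0.53637954 0.16535025] ((0.5366547107696533, 0.16528207063674927), (0.11509040743112564, 0.08259028196334839), 2.2414731979370117)
[0.53639372 0.16473029] ((0.536166250705719, 0.16490298509597778), (0.10459361225366592, 0.07085708528757095), 2.8131308555603027)
```

Request:
step_arm --increments '[[[0,0,-2],[0,0,0.2]],[[0,0,-2],[0,0,0]],[[0,0,-2],[0,0,0]],[[0,0,-2],[0,0,0]],[[0,0,-2],[0,0,0]],[[0,0,-2],[0,0,0]],[[0,0,-1.5],[0,0,0]],[[0,0,-1.5],[0,0,0]],[[0,0,-1],[0,0,0]],[[0,0,-0.5],[0,0,0]]]'

```text
clock: 2.1
tool_pos: [0.5184, -0.3111, 0.0328]
eef_rot: [0.999, -0.053, -0.0, -0.0]
contact_force: [0.2, 0.8, -0.2]
opening: 1.002
finger_force: 0.0
```

Request:
step_arm --increments '[[[0,0,0],[0,0,0]],[[0,0,0],[0,0,0]],[[0,0,0],[0,0,0]],[[0,0,0],[0,0,0]],[[0,0,0],[0,0,0]],[[0,0,0],[0,0,0]],[[0,0,0],[0,0,0]],[[0,0,0],[0,0,0]],[[0,0,0],[0,0,0]],[[0,0,0],[0,0,0]]]' --fingers 0 --grip_force 40

```text
clock: 3.1
tool_pos: [0.5191, -0.3108, 0.0344]
eef_rot: [0.999, -0.053, 0.0, -0.0]
contact_force: [0.3, 1.8, 6.7]
opening: 0.699
finger_force: 40.0
```

Request:
step_arm --increments '[[[0,0,0.5],[0,0,0]],[[0,0,1],[0,0,0]],[[0,0,2],[0,0,0]],[[0,0,2],[0,0,0]],[[0,0,2],[0,0,0]],[[0,0,2],[0,0,0]],[[0,0,2],[0,0,0]],[[0,0,2],[0,0,0]],[[0,0,1.5],[0,0,0]],[[0,0,1],[0,0,0]]]'

```text
clock: 4.1
tool_pos: [0.5184, -0.3117, 0.195]
eef_rot: [0.999, -0.053, 0.0, 0.0]
contact_force: [-0.9, -0.9, -5.0]
opening: 0.7
finger_force: 40.0
```

Request:
step_arm --increments '[[[0,1,0],[0,0,0.9]],[[0,2,0],[0,0,0.9]],[[0,3,0],[0,0,0.9]],[[0,3,0],[0,0,0.9]],[[0,3,0],[0,0,0.9]],[[0,3,0],[0,0,0.9]],[[0,3,0],[0,0,0.9]],[[0,3,0],[0,0,0.9]],[[0,3,0],[0,0,0.9]],[[0,3,0],[0,0,0.8]]]'

```text
clock: 5.1
tool_pos: [0.5175, -0.0393, 0.1929]
eef_rot: [1.0, 0.026, -0.001, -0.0]
contact_force: [0.3, -0.2, -4.7]
opening: 0.703
finger_force: 40.0
```

Request:
step_arm --increments '[[[0.2,3,0],[0,0,0]],[[0.2,3,0],[0,0,0]],[[0.2,3,0],[0,0,0]],[[0.2,3,0],[0,0,0]],[[0.2,3,0],[0,0,0]],[[0.2,2,0],[0,0,0]],[[0.2,2,0],[0,0,0]],[[0.2,1,0],[0,0,0]],[[0.1,0.6,0],[0,0,0]],[[0,0,0],[0,0,0]]]'

```text
clock: 6.1
tool_pos: [0.5354, 0.1651, 0.1934]
eef_rot: [1.0, 0.025, -0.0, 0.0]
contact_force: [0.3, -1.0, -3.8]
opening: 0.699
finger_force: 40.0
```

```bash
python3 - <<'E'
from h import *
from scipy.spatial.transform import Rotation as Ro
s=r.get_state(); R=Ro.from_quat(s['eef_rot']).as_matrix(); print(s['tool_pos'],np.degrees(np.arctan2(R[1,1],R[0,1])),R[:,2].round(4),s['q'].round(2),s['contact_force'])
a,_=snap('top','t1'); b,_=snap('side','s1')
A=cv2.resize(a[150:310,190:310,::-1],(360,480),interpolation=2); B=cv2.resize(b[160:340,220:380,::-1],(427,480),interpolation=2)
cv2.imwrite('pics/c1.png',np.hstack([A,B]))
E
```

```text
[0.53535143 0.16505191 0.19336452] -87.08947625780857 [-7.e-04 -3.e-04 -1.e+00] [-0.42  0.66  0.07  1.82 -0.07  0.66 -1.83] [ 0.34640327 -1.04800773 -3.77750342]
```

View pics/c1.png

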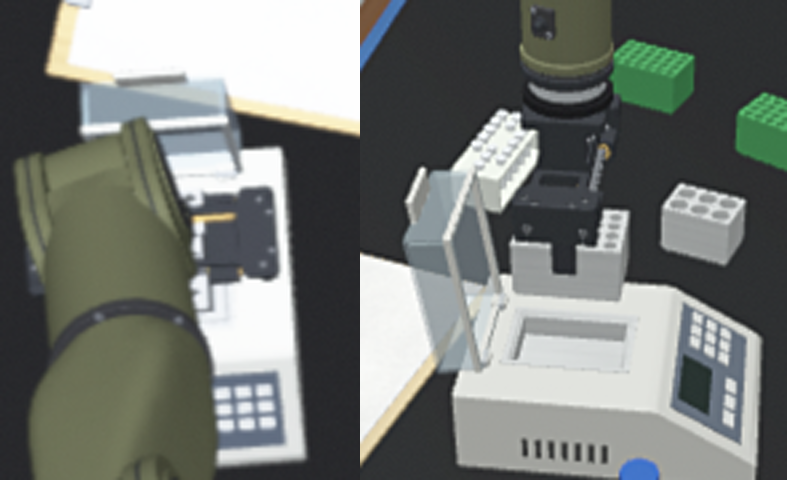

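The block hangs level above the chamber and the cover clears the gripper. I'll check the block's x position and yaw from its face in the side depth.

```bash
python3 - <<'E'
from h import *
z=np.load('pics/s1.npz'); W=world('side',z['d'])
P=W[225:275,270:325].reshape(-1,3); P=P[np.isfinite(P).all(1)]
F=P[(abs(P[:,1]-.196)<.008)&(P[:,2]>.162)&(P[:,2]<.19)&(abs(P[:,0]-.536)<.07)]
print(len(F),F.min(0),F.max(0)); k=np.polyfit(F[:,0],F[:,1],1); print('yaw',np.degrees(np.arctan(k[0])),'y at .536',np.polyval(k,.536))
G=P[(abs(P[:,1]-.196)<.01)&(abs(P[:,0]-.536)<.06)]; 
for a,b in((.49,.51),(.52,.55),(.56,.58)):
    q=G[(G[:,0]>a)&(G[:,0]<b)]; print(a,np.percentile(q[:,2],[0,2,98]))
for lo in(.165,.175,.185):
    q=F[abs(F[:,2]-lo)<.005]; print(lo,q[:,0].min(),q[:,0].max())
E
```

```text
363 [0.48594136 0.18805178 0.16206814] [0.58151834 0.19940283 0.18994536]
yaw 2.603633759059998 y at .536 0.19326189030365562
0.49 [0.15907582 0.16079267 0.2415447 ]
0.52 [0.15861174 0.16194722 0.29382575]
0.56 [0.15724292 0.16159214 0.21648302]
0.165 0.4860724463040378 0.5815183435402592
0.175 0.4859627126475878 0.5806627398345516
0.185 0.48594136185510745 0.5801268052211029
```

```bash
python3 - <<'E'
from h import *
b=np.load('pics/s1.npz')['p']
o=cv2.resize(b[230:305,265:330,::-1],None,fx=8,fy=8,interpolation=cv2.INTER_CUBIC).astype(float)
cv2.imwrite('pics/c2.png',np.clip((o-90)*255/150,0,255).astype(np.uint8))
E
```

```text
(no output)
```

View pics/c2.png

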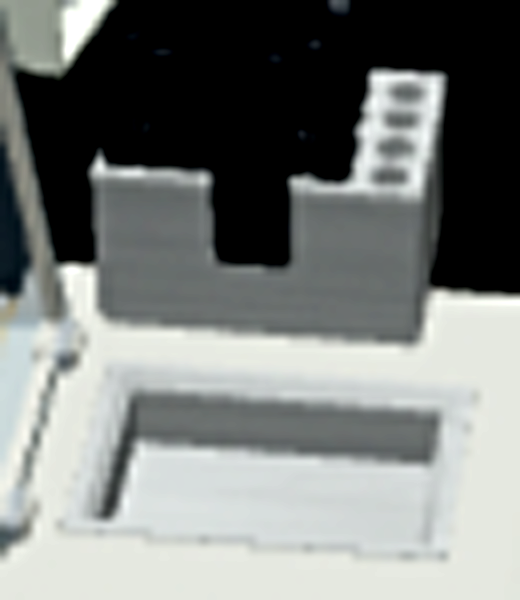

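Chamber bevel corners in this crop are (112,368), (478,395), (448,556), (60,525). The block's top corners are (95,172), (425,192), (447,75), and its +y face is visible.

```bash
python3 - <<'E'
from h import *
def ray(u,v,zz,n='side'):
    c=r.calibration(n); f=240/np.tan(np.radians(c['fov_y'])/2); R=np.array(c['R']);o=-R.T@c['t']; d=R.T@[(u-c['cx'])/f,(v-c['cy'])/f,1]
    return (o+d*(zz-o[2])/d[2])[:2]
g=lambda q,z:np.array([ray(265+x/8-.45,230+y/8-.45,z) for x,y in q])
P=g([(112,368),(478,395),(448,556),(60,525)],.09); print('ch',P.round(4),P.mean(0),cv2.minAreaRect(P.astype(np.float32)))
B=g([(95,172),(425,192),(447,75)],.2159); print('blk',B.round(4),(B[0]+B[2])/2)
E
```

```text
ch [[0.5949 0.1277]
 [0.4779 0.1222]
 [0.4756 0.2   ]
 [0.5939 0.2051]] [0.53556528 0.16372304] ((0.5358949899673462, 0.16363057494163513), (0.11944079399108887, 0.07779774069786072), 2.4842822551727295)
blk [[0.5805 0.1945]
 [0.4851 0.1887]
 [0.4879 0.129 ]] [0.5341642  0.16176571]
```

Request:
step_arm --increments '[[[0.15,0.08,-0.5],[0,0,-0.1]],[[0,0,-1],[0,0,0]],[[0,0,-1],[0,0,0]],[[0,0,-1],[0,0,0]],[[0,0,-1],[0,0,0]],[[0,0,-0.8],[0,0,0]],[[0,0,-0.6],[0,0,0]],[[0,0,-0.4],[0,0,0]],[[0,0,-0.2],[0,0,0]],[[0,0,0],[0,0,0]]]'

```text
clock: 7.2
tool_pos: [0.5373, 0.1656, 0.1287]
eef_rot: [1.0, 0.024, 0.0, 0.0]
contact_force: [-0.3, 0.0, -5.4]
opening: 0.699
finger_force: 40.0
```

Request:
step_arm --increments '[[[0,0,-0.2],[0,0,0]],[[0,0,-0.2],[0,0,0]],[[0,0,-0.2],[0,0,0]],[[0,0,-0.2],[0,0,0]],[[0,0,-0.1],[0,0,0]],[[0,0,-0.1],[0,0,0]],[[0,0,-0.1],[0,0,0]],[[0,0,-0.1],[0,0,0]],[[0,0,0],[0,0,0]],[[0,0,0],[0,0,0]]]'

```text
clock: 8.2
tool_pos: [0.5372, 0.1656, 0.1168]
eef_rot: [1.0, 0.024, 0.0, 0.0]
contact_force: [0.6, 0.7, -5.0]
opening: 0.702
finger_force: 40.0
```

Request:
step_arm --increments '[[[0,0,-0.1],[0,0,0]],[[0,0,-0.1],[0,0,0]],[[0,0,-0.1],[0,0,0]],[[0,0,-0.1],[0,0,0]],[[0,0,-0.1],[0,0,0]],[[0,0,-0.1],[0,0,0]],[[0,0,-0.1],[0,0,0]],[[0,0,-0.1],[0,0,0]],[[0,0,-0.1],[0,0,0]],[[0,0,0],[0,0,0]]]'

```text
clock: 9.2
tool_pos: [0.5371, 0.1655, 0.1076]
eef_rot: [1.0, 0.024, -0.0, 0.0]
contact_force: [-0.2, 0.4, -5.5]
opening: 0.701
finger_force: 40.0
```

Going in freely; about 10 mm remain.

Request:
step_arm --increments '[[[0,0,-0.1],[0,0,0]],[[0,0,-0.1],[0,0,0]],[[0,0,-0.1],[0,0,0]],[[0,0,-0.1],[0,0,0]],[[0,0,-0.1],[0,0,0]],[[0,0,-0.1],[0,0,0]],[[0,0,-0.1],[0,0,0]],[[0,0,-0.1],[0,0,0]],[[0,0,-0.1],[0,0,0]],[[0,0,0],[0,0,0]]]'

```text
clock: 10.2
tool_pos: [0.5371, 0.1655, 0.0986]
eef_rot: [1.0, 0.024, -0.0, 0.0]
contact_force: [0.4, -0.2, -4.9]
opening: 0.699
finger_force: 40.0
```

Request:
step_arm --increments '[[[0,0,-0.05],[0,0,0]],[[0,0,-0.05],[0,0,0]],[[0,0,0],[0,0,0]],[[0,0,0],[0,0,0]],[[0,0,0],[0,0,0]],[[0,0,0],[0,0,0]],[[0,0,0],[0,0,0]],[[0,0,0],[0,0,0]],[[0,0,0],[0,0,0]],[[0,0,0],[0,0,0]]]'

```text
clock: 11.2
tool_pos: [0.5372, 0.1655, 0.0984]
eef_rot: [1.0, 0.024, 0.0, -0.0]
contact_force: [-2.9, -0.8, 5.8]
opening: 0.701
finger_force: 40.0
```

The reaction force shows the block resting on the floor. I'll release it and rise.

Request:
step_arm --increments '[[[0,0,0],[0,0,0]],[[0,0,0],[0,0,0]],[[0,0,0],[0,0,0]],[[0,0,0],[0,0,0]],[[0,0,0.5],[0,0,0]],[[0,0,1],[0,0,0]],[[0,0,2],[0,0,0]],[[0,0,2],[0,0,0]],[[0,0,2],[0,0,0]],[[0,0,2],[0,0,0]]]' --fingers 1

```text
clock: 12.2
tool_pos: [0.5373, 0.1655, 0.1945]
eef_rot: [1.0, 0.024, 0.0, -0.0]
contact_force: [-1.0, -0.1, 0.6]
opening: 0.999
finger_force: 0.0
```

```bash
python3 - <<'E'
from h import *
p,d=snap('side','s2'); W=world('side',d)
cv2.imwrite('pics/c3.png',cv2.resize(p[190:350,220:380,::-1],(560,560),interpolation=2))
P=W[240:320,260:340].reshape(-1,3); q=P[(P[:,2]>.112)&(P[:,2]<.13)&(P[:,0]<.59)]; print(len(q),np.percentile(q[:,2],[10,50,90]),q.min(0),q.max(0))
E
```

```text
734 [0.11455419 0.119864   0.12250482] [0.48797909 0.12923517 0.11203265] [0.58550938 0.19941522 0.12644954]
```

View pics/c3.png

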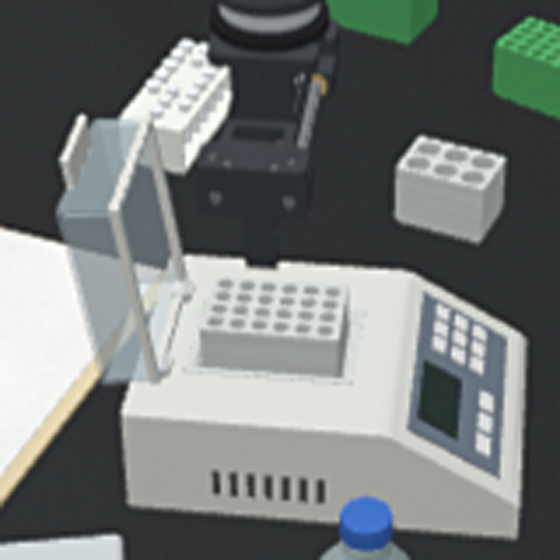

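The block is seated and level, with its top at about 0.120 m, and the gripper is clear. Next I go up and over behind the cover with the fingers shut.

Request:
step_arm --increments '[[[0,0,1.5],[0,0,0]],[[0,0,2],[0,0,0]],[[0,0,2],[0,0,0]],[[0,0,2],[0,0,0]],[[0,0,2],[0,0,0]],[[0,0,1.5],[0,0,0]],[[0,0,0.5],[0,0,0]],[[0,0,0.5],[0,0,0]],[[0,0,0],[0,0,0]],[[0,0,0],[0,0,0]]]' --fingers 0

```text
clock: 13.25
tool_pos: [0.5368, 0.1654, 0.3121]
eef_rot: [1.0, 0.024, -0.001, 0.0]
contact_force: [1.0, -0.7, 0.6]
opening: 0.117
finger_force: 0.0
```

Request:
step_arm --increments '[[[1,0.1,0],[0,0,0]],[[2,0.1,0],[0,0,0]],[[2.5,0.1,0],[0,0,0]],[[2.5,0.1,0],[0,0,0]],[[2.5,0.1,0],[0,0,0]],[[2.5,0.1,0],[0,0,0]],[[2.5,0.1,0],[0,0,0]],[[2,0.1,0],[0,0,0]],[[1,0,0],[0,0,0]],[[0,0,0],[0,0,0]]]'

```text
clock: 14.25
tool_pos: [0.7234, 0.173, 0.3108]
eef_rot: [1.0, 0.024, -0.0, 0.0]
contact_force: [-0.2, 0.1, 0.3]
opening: 0.006
finger_force: 0.0
```

Request:
step_arm --increments '[[[0,0,-1],[0,0,0]],[[0,0,-2],[0,0,0]],[[0,0,-2],[0,0,0]],[[0,0,-2],[0,0,0]],[[0,0,-1.5],[0,0,0]],[[0,0,-0.7],[0,0,0]],[[-1,0,0],[0,0,0]],[[-1,0,0],[0,0,0]],[[-1,0,0],[0,0,0]],[[-1,0,0],[0,0,0]]]'

```text
clock: 15.25
tool_pos: [0.682, 0.1736, 0.2212]
eef_rot: [1.0, 0.024, 0.001, -0.0]
contact_force: [2.6, 0.5, 2.5]
opening: 0.002
finger_force: 1.7
```

Request:
step_arm --increments '[[[-0.7,0,0.3],[0,0,0]],[[-0.7,0,0.3],[0,0,0]],[[-0.8,-0.1,0.4],[0,0,0]],[[-1,0,0.15],[0,0,0]],[[-1,-0.1,0.15],[0,0,0]],[[-1,0,0.15],[0,0,0]],[[-0.8,-0.1,0.15],[0,0,0]],[[-1,0,-0.1],[0,0,0]],[[-1,0,-0.1],[0,0,0]],[[-1,-0.1,-0.1],[0,0,0]]]'

```text
clock: 16.25
tool_pos: [0.5923, 0.1695, 0.2346]
eef_rot: [1.0, 0.024, 0.001, -0.0]
contact_force: [1.0, 0.5, 0.2]
opening: 0.006
finger_force: 0.9
```

Request:
step_arm --increments '[[[-0.8,0,-0.2],[0,0,0]],[[-0.9,-0.1,-0.3],[0,0,0]],[[-0.9,0,-0.35],[0,0,0]],[[-0.9,-0.1,-0.4],[0,0,0]],[[-0.8,0,-0.4],[0,0,0]],[[-0.8,0,-0.5],[0,0,0]],[[-0.8,-0.1,-0.5],[0,0,0]],[[-0.8,0,-0.6],[0,0,0]],[[-0.7,0,-0.6],[0,0,0]],[[0,0,0],[0,0,0]]]'

```text
clock: 17.25
tool_pos: [0.5162, 0.1664, 0.1941]
eef_rot: [1.0, 0.024, -0.002, 0.0]
contact_force: [0.3, 0.1, -0.2]
opening: 0.004
finger_force: 0.0
```

```bash
python3 - <<'E'
from h import *
p,d=snap('side','s3'); cv2.imwrite('pics/c4.png',cv2.resize(p[170:350,210:390,::-1],(560,560),interpolation=2))
E
```

```text
(no output)
```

View pics/c4.png

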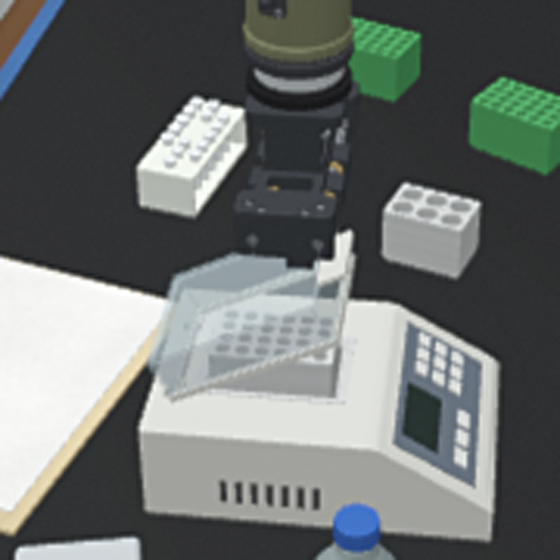

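The cover is about 30° open with the fingers on its outer face near the tab. I'll continue down along the arc.

Request:
step_arm --increments '[[[-0.5,0,-0.6],[0,0,0]],[[-0.5,0,-0.6],[0,0,0]],[[-0.5,-0.1,-0.7],[0,0,0]],[[-0.5,0,-0.7],[0,0,0]],[[-0.4,0,-0.7],[0,0,0]],[[-0.3,-0.1,-0.7],[0,0,0]],[[-0.3,0,-0.7],[0,0,0]],[[-0.3,0,-0.6],[0,0,0]],[[-0.2,0,-0.5],[0,0,0]],[[0,0,0],[0,0,0]]]'

```text
clock: 18.3
tool_pos: [0.4826, 0.1643, 0.1365]
eef_rot: [1.0, 0.024, -0.001, 0.0]
contact_force: [-0.7, 0.3, 0.9]
opening: 0.006
finger_force: 0.0
```

Request:
step_arm --increments '[[[0,0,-0.1],[0,0,0]],[[0,0,-0.1],[0,0,0]],[[0,0,-0.1],[0,0,0]],[[0,0,0],[0,0,0]],[[0,0,0],[0,0,0]],[[0,0,0],[0,0,0]],[[0,0,0],[0,0,0]],[[0,0,0],[0,0,0]],[[0,0,0],[0,0,0]],[[0,0,0],[0,0,0]]]'

```text
clock: 19.3
tool_pos: [0.4832, 0.1645, 0.1342]
eef_rot: [1.0, 0.024, 0.0, 0.0]
contact_force: [0.6, 0.5, 1.0]
opening: 0.007
finger_force: 0.0
```

Request:
step_arm --increments '[[[0,0,-0.1],[0,0,0]],[[0,0,-0.1],[0,0,0]],[[0,0,-0.1],[0,0,0]],[[0,0,0],[0,0,0]],[[0,0,0],[0,0,0]],[[0,0,0],[0,0,0]],[[0,0,0],[0,0,0]],[[0,0,0],[0,0,0]],[[0,0,0],[0,0,0]],[[0,0,0],[0,0,0]]]'

```text
clock: 20.3
tool_pos: [0.483, 0.1645, 0.1332]
eef_rot: [1.0, 0.024, 0.0, -0.0]
contact_force: [-4.8, -0.4, 22.0]
opening: 0.009
finger_force: 11.0
```

A firm 22 N stop at z = 0.133 m matches the shut height. Retracting.

Request:
step_arm --increments '[[[0,0,0.5],[0,0,0]],[[0,0,1],[0,0,0]],[[0,0,2],[0,0,0]],[[0,0,2],[0,0,0]],[[0,0,2],[0,0,0]],[[0,0,2],[0,0,0]],[[0,0,2],[0,0,0]],[[0,0,1],[0,0,0]],[[0,0,0],[0,0,0]],[[0,0,0],[0,0,0]]]'

```text
clock: 21.3
tool_pos: [0.4828, 0.1644, 0.2558]
eef_rot: [1.0, 0.024, -0.0, 0.0]
contact_force: [0.1, 1.3, -0.3]
opening: 0.007
finger_force: 0.0
```

```bash
python3 - <<'E'
from h import *
p,d=snap('side','s4'); W=world('side',d); cv2.imwrite('pics/c5.png',cv2.resize(p[170:350,210:390,::-1],(560,560),interpolation=2))
P=W[230:330,240:350].reshape(-1,3); P=P[(abs(P[:,0]-.53)<.06)&(abs(P[:,1]-.165)<.045)&(P[:,2]>.12)&(P[:,2]<.16)]
print(len(P),np.linalg.lstsq(np.c_[P[:,:2],np.ones(len(P))],P[:,2],rcond=None)[0],np.median(P[:,2]))
E
```

```text
1131 [ 0.00106447 -0.00045246  0.13372665] 0.134146673745477
```

View pics/c5.png

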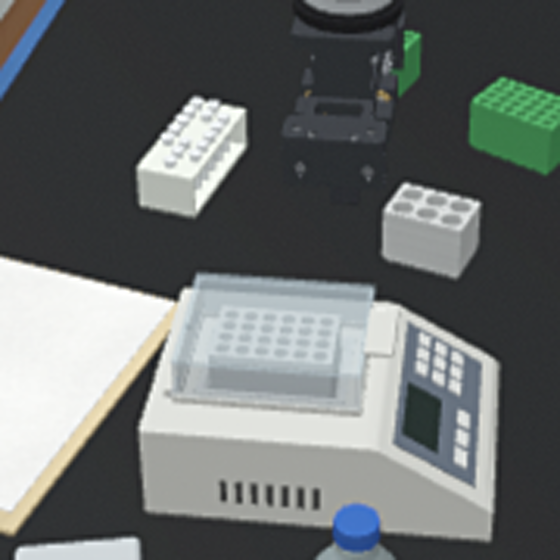

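The cover is level and shut (slope 0.001) over the seated block, and the gripper is clear.

```bash
python3 -c "
from plant import r; print(r.finish_job())"
```

```text
the job is handed in; nothing more can be done
None
```

The larger block sits on the chamber floor, the cover is fully shut over it, nothing else was touched that I could see, and the job was handed in at about 21 s; no verdict was returned.

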